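Take the spent cartridge off the inlay dispenser

ROBOT

A 6-joint arm with a two-finger parallel gripper is mounted at the origin on the work surface. World frame = base frame: x ahead of the robot, y to its left, z up, the work surface at z = 0. Lengths are in mm, angles in rad, forces in N, time in s.
With the tool pointing down it reaches from about 350 to 725 mm from the base axis. Payload 6 kg.
Tool frame: the origin (TCP) lies between the finger pads; the fingertips stand 8 mm ahead of it and the grasp point (between the pads) lies 11 mm behind it; z points along the fingers, y is the line along which they close (so a half turn about z gives the same grasp; the last joint's range is limited). The gripper opens to 85 mm and grips with 20 to 120 N. Pads are 22 mm wide; open, the fingers measure 114 mm over their backs; the gripper's body (76 mm by 85 mm) begins 54 mm behind the grasp point. The pads swing forward as they close: fully open they stand 13 mm farther back than shut.
Start: joints at [-0.94, 0.04, 0.085, 0, -1.615, -0.334], TCP at [175.487, -573.741, 239.261] pointing down, gripper open.
Joint ranges: [-2.56, 2.56], [-1.29, 2.01], [-1.08, 1.49], [-3.29, 1.98], [-2.81, -0.18], [-2.99, 2.99]. Speed limits (rad/s): [2.57, 2.57, 3.01, 3.14, 3.14, 3.14].

INTERFACE

Orientations are given as a rotation vector (axis times angle).
In Python, from cell import status, optics, bot, models gives the robot as it stands.
- The arm moves only by the shell command python3 -m jog 'ROWS' [FORCE]. ROWS is a JSON object of lists of equal length, an entry for each row: "rotation": the turn, a rotation vector about the tool's x, y, z in units of pi rad (1.0 is pi rad), a list of three; "xyz": the shift along the tool's x, y, z in units of 0.2 m (1.0 is 0.2 m), a list of three; "jaw": the finger opening in mm, from 0 to 85.4. In form: {"rotation": [[wx, wy, wz], ...], "xyz": [[x, y, z], ...], "jaw": [jaw, ...]}. A call has 1 to 8 rows; each row shifts and turns the commanded pose from where the row before left it, along the tool's axes as they then stand; what a row does not reach is not made up. A row lasts 1/12 s, in which the tool goes at most 41.7 mm and 7.16 degrees, less where a joint would pass 70% of its speed; a pose out of reach is approached as far as the arm can. A call with a number of a shift or a turn outside -1 to 1 is refused whole. A call with a gripper value outside its range is refused whole. The fingers move at their own pace and stop on an object; FORCE is the grip in N (left out, the last holds). Time passes only in rows, so rows that do not move let the fingers close. It gives the time, the measured TCP pose, the force, the opening and the grip force at its end, in the units of the state.
- status.state(): the state, without advancing time (a new reading comes with each control period).
- optics.snapshot(name): name is "scene" or "top"; returns the picture (420x560x3 uint8, red, green, blue); there is no depth.
- optics.get_calibration(name): a dict with "fx", "fy", "cx", "cy" (pixels), "rvec" (rotation vector, rad) and "tvec" (3), from world to camera coordinates, as OpenCV has them. Camera axes: x right, y down, z forward; pixel columns grow to the right and rows downward; lengths in mm; the calibration is good to about 2 mm. A picture is of the moment at which its call begins. get_calibration takes no time and is no camera call.
- bot.sign_off(): hands the job in; it is judged then, once.
Trained networks look in the newest picture that a camera, given by its name, has taken for a name from the list of things; names that differ only in an ending like _2 or _b are one class to them, and where a whole thing is asked for, a point or a joint stands for the part that bears it (a point fixed in the world has none). Each returns a list of dicts, best first, with "conf" (0 to 1); they miss things now and then, are a little off and sometimes report something else, mostly with a low value. They report only what shows in the picture. A call takes as long as a camera call. They do not tell look-alikes from the thing itself.
- models.search_frame(thing, camera): "position" ([column, row] in pixels, amid what is visible of it).
- models.trace(thing, camera): "mask" (420x560 bool, what is visible of it) and "position" ([column, row] in pixels, amid what is visible of it).
The state is a dict: "time_s": time; "joint_positions": joint angles; "qvel": joint speeds; "joint_efforts": joint torques, N m; "position": TCP position; "eef_rot": TCP orientation; "ft_force": force on the tool from outside, world axes, zero at the start; "torque": the same for the moment, N m; "opening": finger opening in mm; "grip_force": force on a finger pad.
Only numpy, scipy, OpenCV 4.12 (cv2) and the standard library are available. Lean on these libraries where they do the work, as an engineer would, in place of code of your own. Each camera call takes 0.05 s, during which the arm holds its last target. There are 200 camera calls.

TASK

Take the empty cartridge off the leaning socket of the paste dispenser: press it down against its spring, feeling for the level at which the button on its side gives way, squeeze the button right in and keep it held while you draw the cartridge straight out. Then gently set the cartridge down upright on the cork pad in the black tray and let go; do not drop it. Do all this without wrenching it in the socket and without disturbing the other things on the table.

Things in the scene. Friction and masses are not known exactly. Their poses are not given: they have to be found in the camera images.
- stand: Grey dispenser stand, fixed to the table: a flat foot 160 x 120 x 12 mm carrying a black socket that leans. Origin: on the table under the foot, near its middle. Its -x side is the side to which the socket leans (roughly towards the robot); z is up.
- socket: Black open-topped socket on the stand, 46 x 59 mm outside (y from -25 to +34 mm). It leans 0.5 rad from vertical. Origin: where the centre of the cartridge's foot rests at the start; z points out along the line on which the cartridge is drawn; x, y parallel to the cartridge's. Rim at z = 30 mm. The cartridge fits with 1.5 mm play all round, cannot turn, and is right out when raised 35 mm.
- cartridge: White plastic cartridge, about 0.17 kg, 97 mm tall, loose but for its catch; starts leaning in the socket. Origin: centre of its flat foot; z runs up its length. Stem 32 (x) x 36 (y) mm to z = 45 mm; shoulder flange 44 (x) x 74 (y) mm from z = 45 to 51 mm; head 36 (x) x 34 (y) mm from z = 51 to 97 mm. The button is on the head's +y face: 44 mm across the head with it out, 35 mm with it in.
- button (a joint): How far the cartridge's release button is in (m): 0 out, 0.009 fully in; spring 3.5 N out, 10 N in. Its toe juts 8.5 mm from the stem's +y face (z = 4 to 26 mm) behind a rubber-faced gate hidden in the socket, which blocks the button (it gives 1 to 3 mm) but at one level (see ejector). In by 8 mm or more and kept so, the cartridge can be drawn up past the catch (28 mm). 25 N of squeeze is enough.
- button_face (a point): Centre of the button's outer face, 20 (x) x 22 (z) mm, at z = 72 mm of the cartridge and y = 27 mm when out. Fingers closing along the cartridge's y squeeze it against the head's plain -y face; only the button side gives, so fully in the middle of the grip is 0.5 mm towards +y from the cartridge's axis.
- ejector (a joint): How far the spring plate under the foot is pressed down (m): 0 at the start, at most 0.014; spring 3.6 N to 9 N. The button goes in only with the cartridge pressed to one level, a band 1.8 mm high whose top lies 2.5 to 10.5 mm below the start. It differs each time, unseen: find it by feel, trying the button, deeper bit by bit. A squeezed toe clings to the gate: ease the squeeze to change level.
- shoulder (a point): Centre of the top of the cartridge's shoulder flange (z = 51 mm of the cartridge). Fingertips astride the head can press the cartridge down by this flange, which reaches 20 mm beyond the head's plain faces at +y and -y.
- tray: Black work tray, fixed, 303 x 277 mm with walls 32 mm high and 5 mm thick and a floor 4 mm thick. Three square bays of 84 x 86 mm stand in a row along its y on the side nearest the robot (centres at y = -91, 0 and +91 mm); behind them (+x) is a large bay with a plate. Origin: under the centre of the middle small bay.
- pad: Square cork pad, 72 x 72 x 4 mm, fixed to the floor of one of the tray's three small bays (which one varies). Origin: centre of its underside, on the tray's floor; its top, where the cartridge is to stand, is 4 mm above the origin and 8 mm above the table.
- plate: White plate, 180 mm across, in the large bay of the tray. Leave alone.
- cup: Small square clear plastic cup, 50 x 50 x 42 mm, in a small bay of the tray. Leave alone.
- spool: Empty wooden spool, 42 mm across and 38 mm high, standing in a small bay of the tray. Leave alone.
- glue: White bottle, 44 mm across, 110 mm high, on the table. Leave alone.
- jar: Glass jar with a steel cap, 56 mm across, 55 mm high, on the table. Leave alone.
- pen: White pen, 147 mm long, 11 mm thick, lying on the table. Leave alone.
- tweezers: Steel tweezers, 110 mm long, 6 mm high, lying on the table. Leave alone.
There are look-alikes about, which are no part of the job. What is shaped like the stand but green is not meant. There is more than one size of the pad; the one meant has the size given above.

How it is judged:
By the outcome, as a careful person would: the job done as asked, in the order asked, and still so for the second after the job is handed in, with the robot touching nothing.
It also fails if it takes over 67 s, if anything falls off the work surface, if the arm or the gripper's body presses on something with over 40 N, if the wrist force passes 120 N, or if a joint passes its speed limit or range.

## Working session

There is one attempt and no reset: what is moved stays moved. The work goes in short steps, Python scripts to look and compute and a shell command to move; the robot and the scene stay as the last step left them, time stands still between calls to the robot, and variables do not carry over. Pictures are saved under pics/ and viewed, at most 10 in all, crops included, and the job is handed in when it is done.

```bash
ls; mkdir -p pics; python3 - <<'E'
from cell import status, optics, bot, models
import cv2
s=status.state(); print(s)
for c in ("scene","top"):
    im=optics.snapshot(c); cv2.imwrite(f"pics/{c}0.png",im[:,:,::-1]); print(c,optics.get_calibration(c))
    for t in ("stand","socket","cartridge","button_face","shoulder","tray","pad","plate","cup","spool","glue","jar"):
        print(t,[(([round(float(v)) for v in d["position"]]),round(d["conf"],2)) for d in models.search_frame(t,c)])
E
```

```text
pics
{'time_s': 0.0, 'joint_positions': array([-9.40281904e-01,  4.08217874e-02,  8.38129326e-02, -4.48197116e-04,
       -1.61550399e+00, -3.33702776e-01]), 'qvel': array([ 0.00058638,  0.00065952, -0.00013543, -0.00041843,  0.00111779,
        0.00091356]), 'joint_efforts': array([-1.99706878e-04, -3.68205035e+01,  3.47419667e+01,  6.93276554e+00,
       -5.46475421e-03,  3.79893970e-05]), 'position': array([ 175.46897142, -573.44229791,  238.27740563]), 'eef_rot': array([ 4.64492456e-01, -3.10665996e+00, -2.71474024e-03]), 'ft_force': array([ 0.38586247,  0.76258346, -1.40300346]), 'torque': array([-0.05604006,  0.03276752, -0.00239244]), 'grip_force': 0.0, 'opening': 85.27220052014317}
scene {'fx': 423.2688560852553, 'fy': 423.2688560852553, 'cx': 276.307855588179, 'cy': 216.67220364519378, 'rvec': array([ 0.72597727,  2.55756647, -1.15058998]), 'tvec': array([ 352.88018902, -103.85317618, 1357.17411834])}
stand [([171, 188], 0.63)]
socket [([287, 136], 0.88), ([249, 302], 0.7), ([168, 177], 0.68)]
cartridge [([177, 161], 0.7), ([169, 187], 0.27)]
button_face []
shoulder [([175, 
[... 228 characters left out ...]
[([167, 232], 0.69)]
jar [([242, 158], 0.83)]
top {'fx': 395.6303518497521, 'fy': 395.6303518497521, 'cx': 277.6639155960048, 'cy': 207.08941226971484, 'rvec': array([ 2.17198266, -2.23868915,  0.08018952]), 'tvec': array([  26.00942233,  442.09224347, 1024.25189997])}
stand [([411, 305], 0.63), ([414, 240], 0.3)]
socket [([421, 310], 0.88), ([409, 132], 0.49)]
cartridge [([409, 145], 0.79)]
button_face [([404, 142], 0.49)]
shoulder []
tray [([222, 152], 0.84)]
pad [([320, 186], 0.97), ([270, 172], 0.66)]
plate [([228, 118], 0.86), ([139, 208], 0.28)]
cup [([233, 172], 0.73)]
spool [([198, 176], 0.63)]
glue [([316, 108], 0.85), ([412, 240], 0.18)]
jar [([411, 241], 0.76), ([141, 206], 0.48)]
```

```bash
python3 - <<'E'
import cv2,numpy as np
a=cv2.imread("pics/scene0.png");b=cv2.imread("pics/top0.png")
cv2.imwrite("pics/s1.png",cv2.resize(a,(784,588),interpolation=3));cv2.imwrite("pics/t1.png",cv2.resize(b,(784,588),interpolation=3))
E
```

```text
(no output)
```

View pics/s1.png

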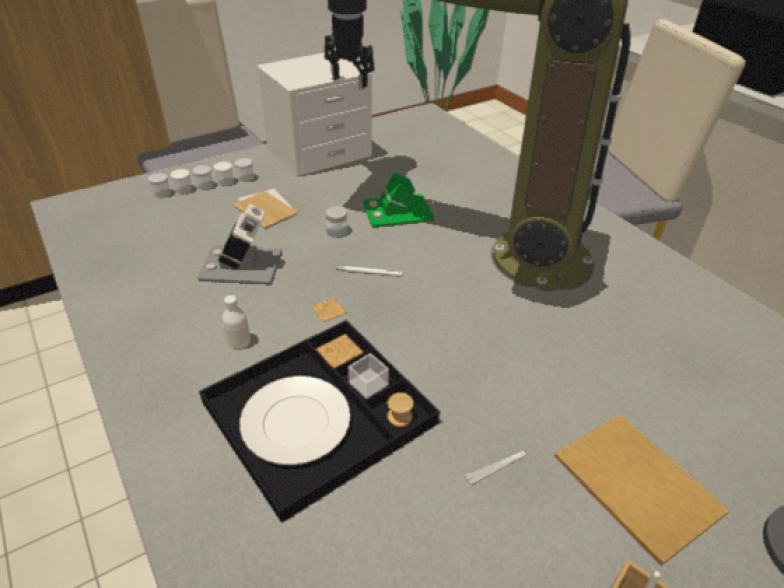

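View pics/t1.png

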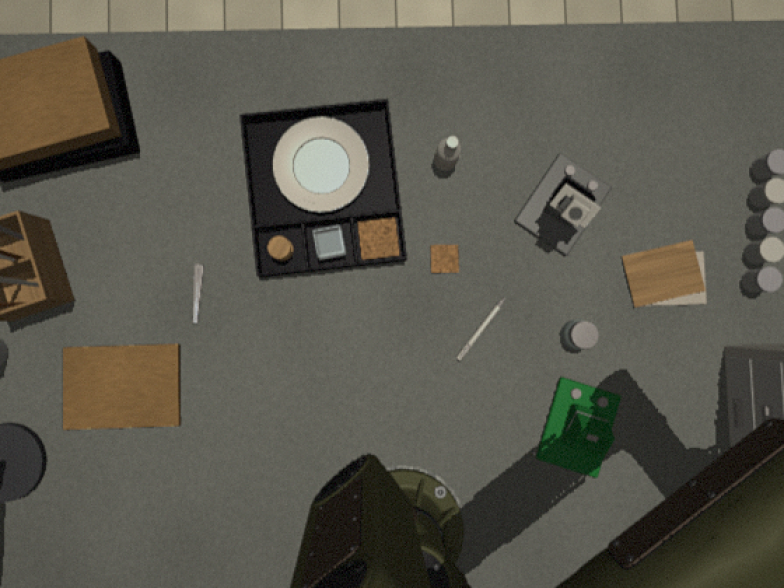

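The scene view shows the grey stand at full-resolution (171,185), with the white cartridge leaning towards the robot. The green look-alike is at (285,147). In the top view the grey stand is at (404,146), the green one at (412,304), the tray pad at (270,172) and a small decoy pad at (320,186). I choose the grey stand and the tray pad, and check both in close crops.

```bash
python3 - <<'E'
import cv2,numpy as np
a=cv2.imread("pics/scene0.png");b=cv2.imread("pics/top0.png")
A=cv2.resize(a[130:210,130:210],(600,600),interpolation=cv2.INTER_CUBIC)
B=cv2.resize(b[100:190,362:442],None,fx=6.6667,fy=6.6667,interpolation=cv2.INTER_CUBIC)
o=np.zeros((600,800,3),np.uint8)
o[:400,:400]=cv2.resize(a[137:207,137:207],(400,400),interpolation=cv2.INTER_CUBIC)
o[:400,400:]=cv2.resize(b[107:187,362:442],(400,400),interpolation=cv2.INTER_CUBIC)
cv2.imwrite("pics/crop1.png",cv2.convertScaleAbs(o[:400],alpha=1.5,beta=25))
E
```

```text
(no output)
```

View pics/crop1.png

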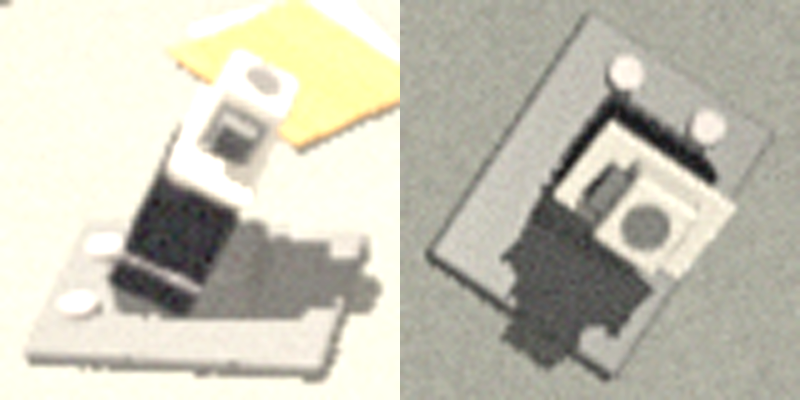

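```bash
cat > h.py <<'E'
import numpy as np,cv2
from scipy.optimize import least_squares
from scipy.spatial.transform import Rotation as R
from cell import optics
cal={c:optics.get_calibration(c) for c in("scene","top")}
def K(c): return np.array([[c["fx"],0,c["cx"]],[0,c["fy"],c["cy"]],[0,0,1]])
def proj(c,P):
    c=cal[c]; return cv2.projectPoints(np.atleast_2d(P).astype(float),c["rvec"],c["tvec"],K(c),None)[0][:,0]
def onz(c,uv,z):
    c=cal[c]; M=cv2.Rodrigues(c["rvec"])[0]; o=-M.T@c["tvec"]; d=M.T@np.linalg.inv(K(c))@[uv[0],uv[1],1]
    return o+d*(z-o[2])/d[2]
def rot(yaw): return R.from_euler("z",yaw).as_matrix()@R.from_euler("y",-0.5).as_matrix()
E
cat > fit.py <<'E'
from h import *
for c in cal: print(c,"cam",np.round(-cv2.Rodrigues(cal[c]["rvec"])[0].T@cal[c]["tvec"]))
F=np.array([[80,60],[80,-60],[-80,-60],[-80,60]],float)
T=lambda p:(362+p[0]/5,107+p[1]/5); S=lambda p:(137+p[0]/5.714,137+p[1]/5.714)
ft=[T(p) for p in [(190,12),(375,130),(212,375),(32,252)]]
cart=[((0,0,97),T((245,228)),S((263,80))),((22,37,51),T((215,122)),S((165,172))),((22,-37,51),T((335,205)),S((183,120))),((-22,37,51),T((153,190)),None),((0,27,72),T((207,190)),S((233,132)))]
def foot(p): return np.c_[F@np.array([[np.cos(p[2]),np.sin(p[2])],[-np.sin(p[2]),np.cos(p[2])]])+p[:2],np.full(4,12)]
def res(p):
    r=[proj("top",foot(p))-ft]
    for q,t,s in cart:
        P=p[3:6]+rot(p[2])@np.array(q)
        if t: r.append(proj("top",P)-t)
        if s: r.append(proj("scene",P)-s)
    return np.vstack(r).ravel()
x0=np.r_[onz("top",np.mean(ft,0),12)[:2],-.58,onz("top",cart[0][1],60)]
f=least_squares(res,x0,loss="soft_l1"); p=f.x
print(np.round(p,2)); print(np.round(res(p).reshape(-1,2),1).tolist())
Rc=rot(p[2]); print("headtop",p[3:6]+Rc@[0,0,97],"rim",p[3:6]+Rc@[0,0,30],"inStand",rot(p[2])[:,1], R.from_euler("z",-p[2]).apply(np.r_[p[3:5]-p[:2],p[5]]))
o=[]
for c,(x,y),k in (("scene",(137,137),70),("top",(362,107),80)):
    im=cv2.resize(cv2.imread(f"pics/{c}0.png")[y:y+k,x:x+k],(400,400),interpolation=cv2.INTER_CUBIC); s=400/k
    for bx in ((18,17,51,97),(22,37,45,51),(23,-29.5,0,30)):
        a,b,l,h=bx
        C=[(i,j,z) for z in(l,h) for i,j in((a,b),(a,-b),(-a,-b),(-a,b))]
        if b<0: C=[(i,(34 if j<0 else -25),z) for i,j,z in C]
        u=(proj(c,p[3:6]+np.array(C)@Rc.T)-(x,y)+.5)*s
        for i in range(4):
            for m,n in((i,(i+1)%4),(i+4,(i+1)%4+4),(i,i+4)): cv2.line(im,tuple(map(int,u[m])),tuple(map(int,u[n])),(0,0,255) if h==97 else (255,0,0) if h==51 else (0,255,0),1)
    u=(proj(c,foot(p))-(x,y)+.5)*s
    cv2.polylines(im,[u.astype(int)],True,(0,255,255),1); o.append(im)
cv2.imwrite("pics/fit.png",cv2.convertScaleAbs(np.hstack(o),alpha=1.3,beta=15))
E
python3 fit.py
python3 - <<'E'
from h import *
print("pad",onz("top",(270,172),8),onz("scene",(243,252),8))
E
```

```text
scene cam [890. 726. 811.]
top cam [ 390.   35. 1045.]
[ 597.04 -323.47   -0.62  592.97 -328.38   52.84]
[[-0.2, -1.3], [0.4, 0.0], [0.7, 0.7], [-1.2, 0.2], [1.0, -0.5], [-1.4, 0.4], [-1.1, 0.4], [-0.0, -0.6], [0.6, 0.8], [3.0, -5.4], [0.0, 1.8], [-1.4, -1.5], [-1.4, 2.7]]
headtop [ 555.09444198 -301.39482591  137.96218539] rim [ 581.25412717 -320.03516779   79.16415374] inStand [0.58030713 0.81439771 0.        ] [-0.47065501 -6.36395548 52.83667688]
pad [536.02745432  29.90775192   8.        ] [540.95499603  33.06054981   8.        ]
```

View pics/fit.png

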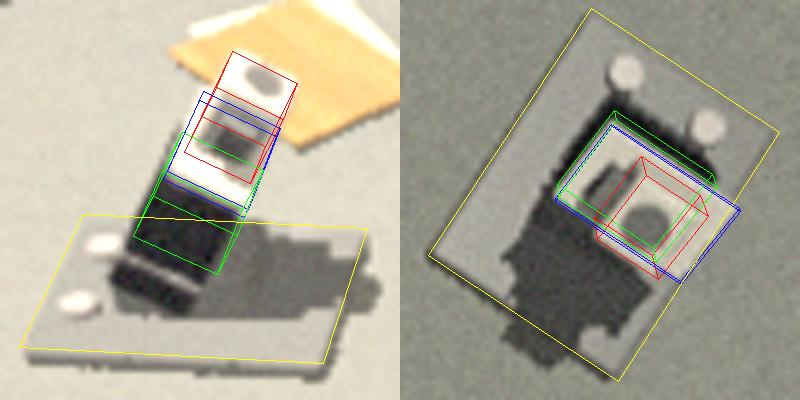

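The fit matches both views: the cartridge wireframe lies on the grey stand's cartridge. One occluded corner was off, so I drop it, then compute the approach.

```bash
sed -i 's/,S((183,120)))/,None)/' fit.py; python3 fit.py; cat > go.py <<'E'
# usage: go.py tcp_z_on_cart [dx dy] : move needed, tool axes
import sys,json; from h import *
from cell import status
def delta(P,M):
    s=status.state(); T=R.from_rotvec(s["eef_rot"]); 
    d=T.inv().apply(P-s["position"]); w=(T.inv()*R.from_matrix(M)).as_rotvec()
    print("shift mm",np.round(d,1),"units",np.round(d/200,4),"| rot deg",np.round(np.degrees(w),2),"units",np.round(w/np.pi,4),"|",np.round(np.degrees(np.linalg.norm(w)),1), np.linalg.norm(d).round(1))
    print("after-rotation shift units",np.round(np.array(M).T@(P-s["position"])/200,4))
def toolR(Rc): return np.c_[-Rc[:,0],Rc[:,1],-Rc[:,2]]
E
python3 - <<'E'
from go import *
print(toolR(rot(-.62)))
E
```

```text
scene cam [890. 726. 811.]
top cam [ 390.   35. 1045.]
[ 597.04 -323.38   -0.62  591.87 -327.16   55.88]
[[-0.1, -1.3], [0.4, 0.2], [0.5, 0.7], [-1.3, -0.0], [0.9, -0.3], [-1.1, -0.3], [-1.1, 0.5], [0.2, -1.4], [0.6, 1.1], [-0.1, 1.9], [-1.5, -1.4], [-1.1, 1.9]]
headtop [ 554.12765889 -299.99909734  141.00520974] rim [ 580.1987573  -318.76314013   82.20717809] inStand [0.58415816 0.81163985 0.        ] [-1.98428816 -6.09641594 55.87970123]
[[-0.71424554  0.58103516  0.39019412]
 [ 0.50990632  0.81387846 -0.27856309]
 [-0.47942554  0.         -0.87758256]]
```

```bash
cat >> go.py <<'E'
C=np.array([592,-327.3,55.]); YAW=-0.622; Rc=rot(YAW)
def at(z,dy=0,dx=0): return C+Rc@[dx,dy,z]
E
python3 - <<'E'
from go import *
print(at(141)); delta(at(141),toolR(Rc))
E
```

```text
[ 537.06129422 -287.91264752  178.73914123]
shift mm [-429.4  167.6   60.6] units [-2.1469  0.838   0.3028] | rot deg [ 13.15 -26.59  51.51] units [ 0.0731 -0.1477  0.2862] | 59.4 464.9
after-rotation shift units [-0.4135  2.215   0.5709]
```

```bash
python3 -m jog '{"rotation":[[0,0,0],[0,0,0],[0,0,0],[0,0,0],[0,0,0],[0,0,0],[0,0,0],[0,0,0]],"xyz":[[-0.165,0.0645,0.0233],[-0.165,0.0645,0.0233],[-0.165,0.0645,0.0233],[-0.165,0.0645,0.0233],[-0.165,0.0645,0.0233],[-0.165,0.0645,0.0233],[-0.165,0.0645,0.0233],[-0.165,0.0645,0.0233]],"jaw":[85,85,85,85,85,85,85,85]}' 25
python3 -m jog '{"rotation":[[0,0,0],[0,0,0],[0,0,0],[0,0,0],[0,0,0],[0,0,0],[0,0,0],[0,0,0]],"xyz":[[-0.165,0.0645,0.0233],[-0.165,0.0645,0.0233],[-0.165,0.0645,0.0233],[-0.165,0.0645,0.0233],[-0.165,0.0645,0.0233],[0,0,0],[0,0,0],[0,0,0]],"jaw":[85,85,85,85,85,62,62,62]}'
python3 -m jog '{"rotation":[[0.0081,-0.0164,0.0318],[0.0081,-0.0164,0.0318],[0.0081,-0.0164,0.0318],[0.0081,-0.0164,0.0318],[0.0081,-0.0164,0.0318],[0.0081,-0.0164,0.0318],[0.0081,-0.0164,0.0318],[0.0081,-0.0164,0.0318]],"xyz":[[0,0,0],[0,0,0],[0,0,0],[0,0,0],[0,0,0],[0,0,0],[0,0,0],[0,0,0]],"jaw":[62,62,62,62,62,62,62,62]}'
python3 -m jog '{"rotation":[[0.0081,-0.0164,0.0318],[0,0,0],[0,0,0]],"xyz":[[0,0,0],[0,0,0],[0,0,0]],"jaw":[62,62,62]}'
python3 - <<'E'
from go import *
from cell import status
delta(at(141),toolR(Rc)); s=status.state(); print(s["joint_positions"])
T=R.from_rotvec(s["eef_rot"]).as_matrix()
o=[]
for c,k in (("scene",100),("top",100)):
    im=optics.snapshot(c)[:,:,::-1].copy(); cv2.imwrite(f"pics/{c}1.png",im)
    for z,col in((0,(0,0,255)),(100,(0,255,0))):
        u=proj(c,s["position"]+T@[0,0,z]); cv2.circle(im,tuple(map(int,np.round(u[0]))),1,col,-1)
    u=proj(c,at(80))[0]; x,y=[int(v)-50 for v in u]; o.append(cv2.resize(im[y:y+k,x:x+k],(400,400),interpolation=cv2.INTER_CUBIC))
cv2.imwrite("pics/near1.png",cv2.convertScaleAbs(np.hstack(o),alpha=1.3,beta=15))
E
```

```text
time_s: 1.97
position: [398.9, -396.5, 202.1]
eef_rot: [-0.465, 3.107, -0.0]
ft_force: [0.5, -1.2, -0.4]
opening: 85.4
grip_force: 0.0
time_s: 2.63
position: [536.6, -287.9, 178.7]
eef_rot: [0.465, -3.107, 0.0]
ft_force: [-0.3, 0.0, 0.8]
opening: 62.2
grip_force: 0.0
time_s: 3.3
position: [536.0, -289.1, 180.1]
eef_rot: [0.7, 2.612, -0.188]
ft_force: [-0.4, -0.6, 0.8]
opening: 62.2
grip_force: 0.0
time_s: 3.55
position: [535.5, -288.3, 178.7]
eef_rot: [0.81, 2.533, -0.208]
ft_force: [0.4, -0.7, -0.1]
opening: 61.8
grip_force: 0.0
shift mm [-0.9  1.2  0.5] units [-0.0044  0.0061  0.0024] | rot deg [ 0.02 -0.06  0.14] units [ 0.0001 -0.0003  0.0008] | 0.2 1.6
after-rotation shift units [-0.0044  0.0061  0.0024]
[-0.02054873 -0.37173492 -0.57885005  0.33453822 -0.96816075 -2.30512513]
```

View pics/near1.png

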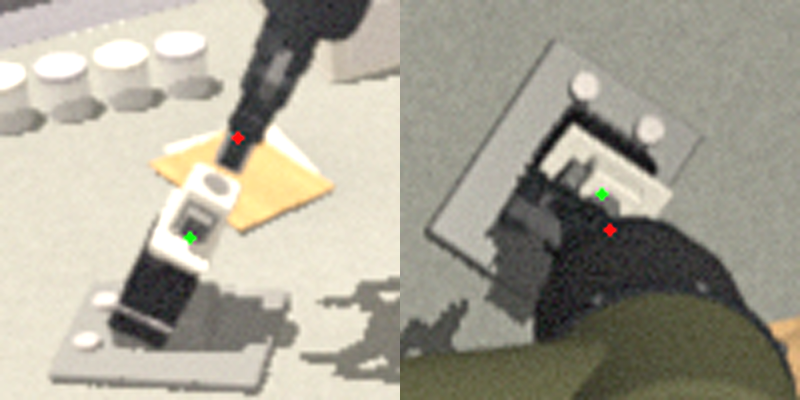

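```bash
python3 -m jog '{"rotation":[[0,0,0],[0,0,0],[0,0,0],[0,0,0],[0,0,0],[0,0,0],[0,0,0],[0,0,0]],"xyz":[[-0.0044,0.006,0],[0,0,0.08],[0,0,0.08],[0,0,0.08],[0,0,0.06],[0,0,0],[0,0,0],[0,0,0]],"jaw":[62,62,62,62,62,50,50,50]}'
cat > st.py <<'E'
from go import *
s=status.state(); T=R.from_rotvec(s["eef_rot"]); c=Rc.T@(s["position"]-C)
print("t",round(s["time_s"],2),"cart xyz",np.round(c,2),"tool F",np.round(T.inv().apply(s["ft_force"]),1),"Tq(tool)",np.round(T.inv().apply(s["torque"]),2),"open",round(s["opening"],2),"grip",round(s["grip_force"],1), "rot",np.round(np.degrees((T.inv()*R.from_matrix(toolR(Rc))).as_rotvec()),2))
E
python3 st.py
```

```text
time_s: 4.32
position: [561.9, -304.1, 127.4]
eef_rot: [0.813, 2.53, -0.207]
ft_force: [1.2, 1.6, -1.1]
opening: 49.8
grip_force: 0.7
t 4.32 cart xyz [ 1.41  1.29 81.78] tool F [0.5 2.  1. ] Tq(tool) [-0.44  1.46  0.03] open 49.78 grip 0.7 rot [0.05 0.   0.01]
```

```bash
for i in 1 2 ; do python3 -m jog '{"rotation":[[0,0,0]],"xyz":[[0,0,0]],"jaw":[50]}' >/dev/null; python3 st.py; done
```

```text
t 4.4 cart xyz [ 1.44  1.3  82.05] tool F [-0.2  1.7  1.5] Tq(tool) [-0.5  1.4 -0. ] open 50.04 grip 0.7 rot [ 0.06  0.04 -0.  ]
t 4.48 cart xyz [ 1.32  1.32 82.02] tool F [-0.4  0.9 -0.4] Tq(tool) [-0.5   1.31  0.03] open 49.77 grip 0.8 rot [ 0.07  0.04 -0.01]
```

```bash
python3 -m jog '{"rotation":[[0,0,0],[0,0,0],[0,0,0],[0,0,0],[0,0,0]],"xyz":[[0.0068,-0.0065,0.02],[0,0,0.035],[0,0,0.035],[0,0,0],[0,0,0]],"jaw":[50,50,50,50,50]}'>/dev/null; python3 st.py
python3 -m jog '{"rotation":[[0,0,0],[0,0,0]],"xyz":[[0,0,0.005],[0,0,0]],"jaw":[50,50]}'>/dev/null; python3 st.py
python3 -m jog '{"rotation":[[0,0,0],[0,0,0]],"xyz":[[0,0,0.005],[0,0,0]],"jaw":[50,50]}'>/dev/null; python3 st.py
python3 -m jog '{"rotation":[[0,0,0],[0,0,0]],"xyz":[[0,0,0.005],[0,0,0]],"jaw":[50,50]}'>/dev/null; python3 st.py
python3 -m jog '{"rotation":[[0,0,0],[0,0,0]],"xyz":[[0,0,0.005],[0,0,0]],"jaw":[50,50]}'>/dev/null; python3 st.py
```

```text
t 4.9 cart xyz [-0.99  0.25 62.16] tool F [-1.9  5.   3. ] Tq(tool) [-1.81  0.48  0.08] open 50.03 grip 2.7 rot [ 0.06 -0.04  0.02]
t 5.07 cart xyz [-0.69  0.27 61.68] tool F [ 0.2  4.2 -0.5] Tq(tool) [-1.76  1.16  0.  ] open 49.93 grip 2.6 rot [ 0.06 -0.02  0.02]
t 5.23 cart xyz [-0.59  0.25 60.81] tool F [-1.4  6.  -2.1] Tq(tool) [-1.66  1.17 -0.02] open 50.02 grip 2.5 rot [ 0.06 -0.01  0.02]
t 5.4 cart xyz [-0.19  0.35 60.24] tool F [-0.3  4.7 -5.5] Tq(tool) [-1.85  1.57  0.02] open 49.92 grip 4.3 rot [0.07 0.03 0.02]
t 5.57 cart xyz [ 0.22  0.49 59.64] tool F [ 0.8  4.7 -6.3] Tq(tool) [-1.97  1.77  0.  ] open 49.88 grip 4.9 rot [0.09 0.07 0.02]
```

```bash
python3 -m jog '{"rotation":[[0,0,0],[0,0,0],[0,0,0],[0,0,0]],"xyz":[[0,0,-0.01],[0,0.011,0],[0,0,0],[0,0,0]],"jaw":[54,54,54,54]}' 20 >/dev/null; python3 st.py
python3 -m jog '{"rotation":[[0,0,0],[0,0,0]],"xyz":[[0,0,0.005],[0,0,0]],"jaw":[54,54]}'>/dev/null; python3 st.py
python3 -m jog '{"rotation":[[0,0,0],[0,0,0]],"xyz":[[0,0,0.005],[0,0,0]],"jaw":[54,54]}'>/dev/null; python3 st.py
python3 -m jog '{"rotation":[[0,0,0],[0,0,0]],"xyz":[[0,0,0.005],[0,0,0]],"jaw":[54,54]}'>/dev/null; python3 st.py
python3 -m jog '{"rotation":[[0,0,0],[0,0,0]],"xyz":[[0,0,0.005],[0,0,0]],"jaw":[54,54]}'>/dev/null; python3 st.py
python3 -m jog '{"rotation":[[0,0,0],[0,0,0]],"xyz":[[0,0,0.005],[0,0,0]],"jaw":[54,54]}'>/dev/null; python3 st.py
```

```text
t 5.9 cart xyz [-1.43  1.57 60.56] tool F [0.2 2.4 0.3] Tq(tool) [-0.53  1.37 -0.03] open 53.91 grip 0.8 rot [-0.03 -0.1  -0.  ]
t 6.07 cart xyz [-1.22  1.63 59.67] tool F [-0.4  0.7  0.2] Tq(tool) [-0.36  1.29  0.02] open 53.94 grip 0.5 rot [-0.01 -0.08 -0.01]
t 6.23 cart xyz [-0.86  1.85 58.99] tool F [-0.7  0.9 -2.5] Tq(tool) [-0.49  1.36  0.03] open 53.55 grip 1.2 rot [ 0.01 -0.04 -0.01]
t 6.4 cart xyz [-0.72  1.93 58.1 ] tool F [ 0.3  1.1 -1.9] Tq(tool) [-0.59  1.39 -0.01] open 54.02 grip 1.5 rot [ 0.02 -0.02 -0.01]
t 6.57 cart xyz [-0.69  2.   57.13] tool F [ 0.1  1.9 -2.3] Tq(tool) [-0.64  1.33 -0.03] open 54.15 grip 1.7 rot [ 0.03 -0.02 -0.01]
t 6.73 cart xyz [-0.68  2.03 56.12] tool F [ 0.7  1.3 -2.3] Tq(tool) [-0.66  1.26 -0.02] open 54.04 grip 1.9 rot [ 0.03 -0.02 -0.  ]
```

```bash
python3 -m jog '{"rotation":[[0,0,0],[0,0,0],[0,0,0]],"xyz":[[0,0,-0.008],[0,0,0],[0,0,0]],"jaw":[54,46,46]}' 20 >/dev/null; python3 st.py
python3 -m jog '{"rotation":[[0,0,0],[0,0,0]],"xyz":[[0,0,0],[0,0,0]],"jaw":[43,43]}'>/dev/null; python3 st.py
python3 -m jog '{"rotation":[[0,0,0],[0,0,0],[0,0,0]],"xyz":[[0,0,0],[0,0,0],[0,0,0]],"jaw":[34,34,34]}'>/dev/null; python3 st.py
```

```text
t 6.98 cart xyz [ 0.17  3.38 58.62] tool F [ 3.3  6.7 -7.5] Tq(tool) [-2.62  2.31 -0.06] open 46.29 grip 5.5 rot [0.17 0.09 0.01]
t 7.15 cart xyz [ 0.58  4.13 58.99] tool F [  3.5   9.  -10. ] Tq(tool) [-3.37  2.6  -0.07] open 43.47 grip 13.8 rot [0.24 0.14 0.03]
t 7.4 cart xyz [ 0.64  4.42 59.12] tool F [  4.3   9.8 -10.4] Tq(tool) [-3.81  2.97 -0.09] open 42.23 grip 19.0 rot [0.26 0.15 0.05]
```

```bash
python3 -m jog '{"rotation":[[0,0,0],[0,0,0],[0,0,0]],"xyz":[[0,0.01,0],[0,0,0.0075],[0,0,0]],"jaw":[47,47,47]}' 20 >/dev/null; python3 st.py
python3 -m jog '{"rotation":[[0,0,0],[0,0,0],[0,0,0],[0,0,0]],"xyz":[[0,0,0],[0,0,0],[0,0,0],[0,0,0]],"jaw":[40,34,34,34]}'>/dev/null; python3 st.py
python3 -m jog '{"rotation":[[0,0,0],[0,0,0],[0,0,0]],"xyz":[[0,0,0],[0,0,0.0075],[0,0,0]],"jaw":[47,47,47]}' 20 >/dev/null; python3 st.py
python3 -m jog '{"rotation":[[0,0,0],[0,0,0],[0,0,0],[0,0,0]],"xyz":[[0,0,0],[0,0,0],[0,0,0],[0,0,0]],"jaw":[40,34,34,34]}'>/dev/null; python3 st.py
```

```text
t 7.65 cart xyz [-0.44  4.31 56.38] tool F [ 0.9  3.4 -4.1] Tq(tool) [-1.23  1.55  0.03] open 47.19 grip 3.6 rot [0.05 0.01 0.01]
t 7.98 cart xyz [ 0.    5.4  56.92] tool F [  3.2   8.5 -10.8] Tq(tool) [-3.23  2.69 -0.17] open 41.32 grip 18.9 rot [0.17 0.07 0.03]
t 8.23 cart xyz [-0.43  3.98 54.77] tool F [ 0.7  4.3 -4.6] Tq(tool) [-1.35  1.42  0.03] open 47.11 grip 4.5 rot [ 0.04  0.01 -0.01]
t 8.57 cart xyz [-0.1   4.84 55.17] tool F [ 2.9  7.6 -7.4] Tq(tool) [-2.71  2.   -0.04] open 41.73 grip 19.0 rot [0.12 0.05 0.01]
```

```bash
python3 -m jog '{"rotation":[[0,0,0],[0,0,0],[0,0,0]],"xyz":[[0,0,0],[0,0,0.007],[0,0,0]],"jaw":[47,47,47]}' 20 >/dev/null; python3 st.py
python3 -m jog '{"rotation":[[0,0,0],[0,0,0],[0,0,0],[0,0,0]],"xyz":[[0,0,0],[0,0,0],[0,0,0],[0,0,0]],"jaw":[40,34,34,34]}'>/dev/null; python3 st.py
```

```text
t 8.82 cart xyz [-0.55  3.9  53.3 ] tool F [-0.2  4.1 -5. ] Tq(tool) [-1.42  1.35 -0.  ] open 47.13 grip 4.8 rot [ 0.02 -0.01 -0.01]
t 9.15 cart xyz [-0.09  5.02 53.78] tool F [ 1.7  8.3 -8. ] Tq(tool) [-2.79  1.95 -0.08] open 41.62 grip 18.8 rot [0.13 0.05 0.02]
```

```bash
python3 -m jog '{"rotation":[[0,0,0],[0,0,0],[0,0,0]],"xyz":[[0,0,0],[0,0,0.007],[0,0,0]],"jaw":[47,47,47]}' 20 >/dev/null; python3 st.py
python3 -m jog '{"rotation":[[0,0,0],[0,0,0],[0,0,0],[0,0,0]],"xyz":[[0,0,0],[0,0,0],[0,0,0],[0,0,0]],"jaw":[40,34,34,34]}'>/dev/null; python3 st.py
```

```text
t 9.4 cart xyz [-0.19  4.17 52.35] tool F [ 1.8  4.6 -9.2] Tq(tool) [-1.88  1.96 -0.04] open 47.24 grip 7.0 rot [0.04 0.03 0.  ]
t 9.73 cart xyz [ 0.45  5.23 52.92] tool F [  2.9   9.3 -11.1] Tq(tool) [-3.08  2.36 -0.14] open 41.67 grip 18.4 rot [0.14 0.11 0.03]
```

```bash
python3 -m jog '{"rotation":[[0,0,0],[0,0,0],[0,0,0]],"xyz":[[0,0,0],[0,0,0],[0,0,0]],"jaw":[52,52,52]}' 20 >/dev/null; python3 st.py
python3 -m jog '{"rotation":[[0,0,0],[0,0,0]],"xyz":[[0,0,0],[0,0,0]],"jaw":[47,47]}'  >/dev/null; python3 st.py
python3 -m jog '{"rotation":[[0,0,0],[0,0,0],[0,0,0],[0,0,0]],"xyz":[[0,0,0],[0,0,0],[0,0,0],[0,0,0]],"jaw":[40,34,34,34]}'>/dev/null; python3 st.py
```

```text
t 9.98 cart xyz [-0.63  3.83 51.91] tool F [-0.5  3.9 -4. ] Tq(tool) [-1.3   1.03  0.01] open 52.24 grip 3.2 rot [ 0.01 -0.02 -0.01]
t 10.15 cart xyz [-0.52  4.13 52.11] tool F [ 0.4  5.3 -7.4] Tq(tool) [-1.96  1.67 -0.08] open 47.0 grip 7.8 rot [ 0.05 -0.   -0.01]
t 10.48 cart xyz [3.000e-02 5.370e+00 5.249e+01] tool F [ 1.9  9.8 -9.3] Tq(tool) [-3.34  2.08 -0.  ] open 41.97 grip 18.8 rot [0.16 0.07 0.03]
```

```bash
python3 -m jog '{"rotation":[[0,0,0],[0,0,0],[0,0,0]],"xyz":[[0,0.01,0],[0,0,0.006],[0,0,0]],"jaw":[52,52,52]}' 20 >/dev/null; python3 st.py
python3 -m jog '{"rotation":[[0,0,0],[0,0,0]],"xyz":[[0,0,0],[0,0,0]],"jaw":[47,47]}'  >/dev/null; python3 st.py
python3 -m jog '{"rotation":[[0,0,0],[0,0,0],[0,0,0],[0,0,0]],"xyz":[[0,0,0],[0,0,0],[0,0,0],[0,0,0]],"jaw":[40,34,34,34]}'>/dev/null; python3 st.py
```

```text
t 10.73 cart xyz [-0.88  5.76 50.47] tool F [-0.1  2.9 -4.5] Tq(tool) [-1.15  1.15 -0.02] open 52.23 grip 2.3 rot [ 0.01 -0.04 -0.01]
t 10.9 cart xyz [-0.87  5.75 50.61] tool F [ 0.2  3.9 -3.8] Tq(tool) [-1.36  1.3  -0.01] open 47.14 grip 3.2 rot [ 0.01 -0.04 -0.02]
t 11.23 cart xyz [-0.82  4.1  50.96] tool F [-1.8 -2.5 -7.9] Tq(tool) [ 1.01  0.88 -0.02] open 34.36 grip 14.3 rot [-0.16 -0.08 -0.04]
```

The button went in (opening 34.4 mm). I firm up the grip, relieve the side load, and start drawing it out.

```bash
python3 -m jog '{"rotation":[[0,0,0],[0,0,0],[0,0,0]],"xyz":[[0,-0.004,0],[0,0,0],[0,0,0]],"jaw":[30,30,30]}' 35 >/dev/null; python3 st.py
python3 -m jog '{"rotation":[[0,0,0],[0,0,0],[0,0,0]],"xyz":[[0,0,-0.01],[0,0,-0.01],[0,0,0]],"jaw":[30,30,30]}' >/dev/null; python3 st.py
```

```text
t 11.48 cart xyz [-0.83  3.84 50.85] tool F [-1.8  0.3 -4.9] Tq(tool) [ 0.13  1.04 -0.12] open 33.47 grip 38.7 rot [-0.09 -0.06 -0.04]
t 11.73 cart xyz [-0.85  3.99 55.05] tool F [-1.4 -3.9 -5.8] Tq(tool) [1.34 0.71 0.01] open 33.99 grip 38.9 rot [-0.09 -0.06 -0.03]
```

```bash
python3 -m jog '{"rotation":[[0,0,0],[0,0,0],[0,0,0],[0,0,0]],"xyz":[[0,-0.004,-0.012],[0,-0.003,-0.012],[0,0,-0.012],[0,0,0]],"jaw":[30,30,30,30]}' >/dev/null; python3 st.py
python3 -m jog '{"rotation":[[0,0,0],[0,0,0],[0,0,0],[0,0,0]],"xyz":[[0,0,-0.012],[0,0,-0.012],[0,0,-0.012],[0,0,0]],"jaw":[30,30,30,30]}' >/dev/null; python3 st.py
```

```text
t 12.07 cart xyz [-0.9   3.82 62.12] tool F [-3.7  0.3 -0.3] Tq(tool) [0.07 0.15 0.01] open 33.63 grip 38.0 rot [ 0.03 -0.04 -0.01]
t 12.4 cart xyz [-0.99  3.9  69.03] tool F [-3.2  0.8 -0.1] Tq(tool) [-0.12  0.27 -0.03] open 33.83 grip 37.6 rot [ 0.03 -0.04  0.  ]
```

```bash
python3 -m jog '{"rotation":[[0,0,0],[0,0,0],[0,0,0],[0,0,0]],"xyz":[[-0.003,0,-0.012],[0,0,-0.012],[0,0,-0.012],[0,0,0]],"jaw":[30,30,30,30]}' >/dev/null; python3 st.py
python3 -m jog '{"rotation":[[0,0,0],[0,0,0],[0,0,0],[0,0,0]],"xyz":[[0,0,-0.015],[0,0,-0.015],[0,0,-0.02],[0,0,0]],"jaw":[30,30,30,30]}' >/dev/null; python3 st.py
python3 -m jog '{"rotation":[[0,0,0],[0,0,0],[0,0,0],[0,0,0]],"xyz":[[0,0,-0.03],[0,0,-0.04],[0,0,-0.06],[0,0,0]],"jaw":[30,30,30,30]}' >/dev/null; python3 st.py
```

```text
t 12.73 cart xyz [-0.93  3.67 75.95] tool F [-0.5 -0.  -0.5] Tq(tool) [-0.07  0.65 -0.03] open 33.74 grip 37.5 rot [ 0.01 -0.11 -0.01]
t 13.07 cart xyz [-1.01  3.48 86.28] tool F [-0.2 -0.   1.9] Tq(tool) [ 0.01  0.91 -0.08] open 33.95 grip 37.2 rot [-0.01 -0.13 -0.02]
t 13.4 cart xyz [  0.39   3.77 114.12] tool F [-0.9 -0.5  1. ] Tq(tool) [-0.09  1.51  0.03] open 33.7 grip 36.7 rot [ 0.05  0.03 -0.03]
```

The cartridge is out. Next I locate the pad more precisely from the tray's pad mask and compute the transfer.

```bash
python3 - <<'E'
from go import *
from cell import models
for c in("top","scene"):
    im=optics.snapshot(c); cv2.imwrite(f"pics/{c}2.png",im[:,:,::-1])
    for d in models.trace("pad",c)[:3]:
        r=cv2.minAreaRect(np.argwhere(d["mask"])[:,::-1].astype(np.float32)); 
        q=np.array([onz(c,p,8) for p in cv2.boxPoints(r)])
        print(c,d["conf"],d["position"],"ctr",np.round(onz(c,r[0],8),1),"sides",np.linalg.norm(q[0]-q[1]).round(),np.linalg.norm(q[1]-q[2]).round(),"yaw",np.degrees(np.arctan2(*(q[1]-q[0])[1::-1])).round(1))
    d=models.search_frame("tray",c); print(d[:1])
s=status.state(); print(s["position"],s["joint_positions"])
M=np.c_[[-.8129,.5824,0],[.5824,.8129,0],[0,0,-1]]; M[:,0]=-np.array([np.cos(YAW),np.sin(YAW),0]); M[:,1]=Rc[:,1]
delta(np.array([538,31,200.]),M)
E
```

```text
top 0.84 [270.7, 172.8] ctr [539.6  31.2   8. ] sides 74.0 72.0 yaw -85.2
top 0.8 [318.8, 182.3] ctr [508.7 -92.1   8. ] sides 50.0 32.0 yaw -91.6
[{'position': [220.2, 151.8], 'conf': 0.71}]
scene 0.75 [234.1, 220.3] ctr [502.9 -86.1   8. ] sides 63.0 61.0 yaw -178.6
scene 0.55 [243.9, 249.7] ctr [538.4  25.2   8. ] sides 80.0 65.0 yaw -174.7
[{'position': [244.5, 311.0], 'conf': 0.73}]
[ 549.86784929 -292.80768144  152.32870911] [-0.03211605 -0.31631855 -0.58796373  0.34490648 -0.90481118 -2.32101392]
shift mm [ 151.5  256.2 -136.7] units [ 0.7575  1.281  -0.6833] | rot deg [-2.000e-02  2.852e+01 -1.000e-02] units [-1.000e-04  1.585e-01 -1.000e-04] | 28.5 327.5
after-rotation shift units [ 0.9916  1.2812 -0.2384]
```

```bash
python3 -m jog '{"rotation":[[0,0,0],[0,0,0],[0,0,0],[0,0,0],[0,0,0],[0,0,0],[0,0,0],[0,0,0]],"xyz":[[-0.0575,0,-0.105],[-0.0575,0,-0.105],[0.0873,0.1281,-0.0473],[0.0873,0.1281,-0.0473],[0.0873,0.1281,-0.0473],[0.0873,0.1281,-0.0473],[0.0873,0.1281,-0.0473],[0.0873,0.1281,-0.0473]],"jaw":[30,30,30,30,30,30,30,30]}' | grep -E 'pos|open|grip'
python3 -m jog '{"rotation":[[0,0,0],[0,0,0],[0,0,0],[0,0,0],[0,0,0]],"xyz":[[0.0873,0.1281,-0.0473],[0.0873,0.1281,-0.0473],[0.0873,0.1281,-0.0473],[0.0873,0.1281,-0.0473],[0,0,0]],"jaw":[30,30,30,30,30]}' | grep -E 'pos|open|grip'
python3 -m jog '{"rotation":[[0,0.0317,0],[0,0.0317,0],[0,0.0317,0],[0,0.0317,0],[0,0.0317,0],[0,0,0],[0,0,0]],"xyz":[[0,0,0],[0,0,0],[0,0,0],[0,0,0],[0,0,0],[0,0,0],[0,0,0]],"jaw":[30,30,30,30,30,30,30]}' | grep -E 'pos|open|grip'
cat > pl.py <<'E'
from go import *
M=np.c_[-np.array([np.cos(YAW),np.sin(YAW),0]),Rc[:,1],[0,0,-1]]
def pl(z):
    s=status.state(); print("t",s["time_s"],"pos",np.round(s["position"],1),"F",np.round(s["ft_force"],1),"open",round(s["opening"],1)); delta(np.array([538.5,30.5,z]),M)
E
python3 - <<'E'
from pl import *
pl(75)
o=[]
for c in ("scene","top"):
    im=optics.snapshot(c)[:,:,::-1].copy(); u=proj(c,[538,31,120])[0]; x,y=[int(v)-50 for v in u]
    o.append(cv2.resize(im[y:y+100,x:x+100],(400,400),interpolation=cv2.INTER_CUBIC))
cv2.imwrite("pics/near2.png",cv2.convertScaleAbs(np.hstack(o),alpha=1.4,beta=15))
E
```

```text
position: [542.6, -97.2, 200.6]
opening: 33.6
grip_force: 36.7
position: [543.1, 27.2, 204.6]
opening: 33.7
grip_force: 36.6
position: [543.2, 22.3, 203.3]
opening: 33.4
grip_force: 36.7
t 15.3667 pos [543.2  22.3 203.3] F [ 0.8 -0.  -2.1] open 33.4
shift mm [  7.4   4.4 128.4] units [0.037  0.0219 0.6418] | rot deg [-0.17 -0.55  0.5 ] units [-0.0009 -0.003   0.0028] | 0.8 128.6
after-rotation shift units [0.0433 0.0197 0.6414]
```

View pics/near2.png

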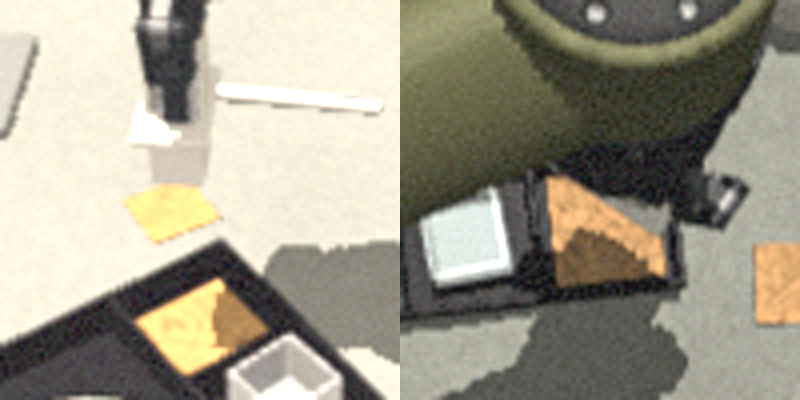

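```bash
python3 -m jog '{"rotation":[[-0.0009,-0.003,0.0028],[0,0,0],[0,0,0],[0,0,0],[0,0,0],[0,0,0],[0,0,0]],"xyz":[[0.037,0.0219,0],[0,0,0.11],[0,0,0.15],[0,0,0.15],[0,0,0.13],[0,0,0.03],[0,0,0]],"jaw":[30,30,30,30,30,30,30]}' | grep -E 'pos|open|grip'
python3 -m jog '{"rotation":[[0,0,0],[0,0,0]],"xyz":[[0,0,0],[0,0,0]],"jaw":[30,30]}' | grep -E 'grip'
python3 -c "
from pl import *
pl(75)"
```

```text
position: [537.2, 31.2, 88.7]
opening: 33.8
grip_force: 36.6
grip_force: 36.6
t 16.2167 pos [540.1  31.7  93.2] F [ 0.1 -0.7 -2. ] open 34.3
shift mm [ 0.6 -2.  18.2] units [ 0.0031 -0.0099  0.0909] | rot deg [0.23 0.2  0.22] units [0.0013 0.0011 0.0012] | 0.4 18.3
after-rotation shift units [ 0.0028 -0.0095  0.0909]
```

```bash
cat > q.py <<'E'
from go import *
s=status.state(); print(round(s["time_s"],2),np.round(s["position"],1),"F",np.round(s["ft_force"],1),"T",np.round(s["torque"],2),"open",round(s["opening"],1))
E
python3 -m jog '{"rotation":[[0.0013,0.001,0.001],[0,0,0],[0,0,0],[0,0,0],[0,0,0],[0,0,0]],"xyz":[[0.0028,-0.0095,0],[0,0,0.025],[0,0,0.03],[0,0,0.025],[0,0,0],[0,0,0]],"jaw":[30,30,30,30,30,30]}' >/dev/null; python3 q.py
python3 -m jog '{"rotation":[[0,0,0],[0,0,0],[0,0,0]],"xyz":[[0,0,0.005],[0,0,0.005],[0,0,0]],"jaw":[30,30,30]}' >/dev/null; python3 q.py
python3 -m jog '{"rotation":[[0,0,0],[0,0,0],[0,0,0]],"xyz":[[0,0,0.005],[0,0,0.005],[0,0,0]],"jaw":[30,30,30]}' >/dev/null; python3 q.py
```

```text
16.72 [536.9  29.9  73.8] F [-0.9 -0.5 -2.1] T [ 0.04 -0.02 -0.03] open 34.0
16.97 [537.3  30.1  72.4] F [-0.2 -1.3 -2.3] T [0.03 0.02 0.04] open 33.9
17.22 [537.2  30.1  70.2] F [ 0.6  0.  -2. ] T [-0.02 -0.02  0.  ] open 33.9
```

```bash
python3 -m jog '{"rotation":[[0,0,0],[0,0,0]],"xyz":[[0,0,0.005],[0,0,0]],"jaw":[30,30]}' >/dev/null; python3 q.py
python3 -m jog '{"rotation":[[0,0,0],[0,0,0]],"xyz":[[0,0,0.005],[0,0,0]],"jaw":[30,30]}' >/dev/null; python3 q.py
python3 -m jog '{"rotation":[[0,0,0],[0,0,0]],"xyz":[[0,0,0.004],[0,0,0]],"jaw":[30,30]}' >/dev/null; python3 q.py
```

```text
17.38 [537.2  30.1  69.3] F [ 1.3  0.1 -1.9] T [0.05 0.   0.03] open 33.8
17.55 [537.2  30.1  68.3] F [ 0.9  0.4 -2. ] T [0.05 0.04 0.04] open 33.7
17.72 [537.2  30.1  67.5] F [-0.9 -0.6 -1.5] T [0.01 0.05 0.05] open 33.8
```

```bash
python3 -m jog '{"rotation":[[0,0,0],[0,0,0]],"xyz":[[0,0,0.004],[0,0,0]],"jaw":[30,30]}' >/dev/null; python3 q.py
python3 -m jog '{"rotation":[[0,0,0],[0,0,0]],"xyz":[[0,0,0.004],[0,0,0]],"jaw":[30,30]}' >/dev/null; python3 q.py
python3 -m jog '{"rotation":[[0,0,0],[0,0,0]],"xyz":[[0,0,0.004],[0,0,0]],"jaw":[30,30]}' >/dev/null; python3 q.py
```

```text
17.88 [537.3  30.1  66.8] F [-0.5  1.1 -2.2] T [-0.   -0.    0.02] open 33.6
18.05 [537.4  30.   66.7] F [-1.4 -0.9  2.5] T [-0.04  0.64  0.04] open 33.4
18.22 [537.6  29.9  66.7] F [-2.6 -1.   6.4] T [-0.02  1.2   0.07] open 33.7
```

```bash
python3 -m jog '{"rotation":[[0,0,0],[0,0,0],[0,0,0],[0,0,0],[0,0,0],[0,0,0]],"xyz":[[0,0,-0.001],[0,0,0],[0,0.0025,0.0005],[0,0.005,0.001],[0,0.005,0.001],[0,0,0]],"jaw":[33,34,36,38,40,40]}' 25 >/dev/null; python3 q.py
python3 -m jog '{"rotation":[[0,0,0],[0,0,0],[0,0,0],[0,0,0],[0,0,0]],"xyz":[[0,0.005,0.001],[0,0.005,0.001],[0,0.002,0],[0,0,0],[0,0,0]],"jaw":[42,44,46,48,48]}' >/dev/null; python3 q.py
python3 -m jog '{"rotation":[[0,0,0],[0,0,0],[0,0,0],[0,0,0]],"xyz":[[0,0,0],[0,0,0],[0,0,0],[0,0,0]],"jaw":[52,56,60,60]}' >/dev/null; python3 q.py
python3 - <<'E'
from h import *
o=[]
for c in ("scene","top"):
    im=optics.snapshot(c)[:,:,::-1].copy(); u=proj(c,[538,31,60])[0]; x,y=[int(v)-50 for v in u]
    o.append(cv2.resize(im[y:y+100,x:x+100],(400,400),interpolation=cv2.INTER_CUBIC))
cv2.imwrite("pics/near3.png",cv2.convertScaleAbs(np.hstack(o),alpha=1.4,beta=15))
E
```

```text
18.72 [539.1  31.7  65.7] F [-1.6 -2.   6.5] T [-0.86  0.72  0.01] open 40.0
19.13 [540.3  34.3  64.5] F [ 1.  -1.   2.4] T [-0.33 -0.18  0.  ] open 48.1
19.47 [539.9  34.2  64.1] F [-0.5 -0.2 -0.9] T [ 0.04 -0.01 -0.02] open 60.0
```

View pics/near3.png

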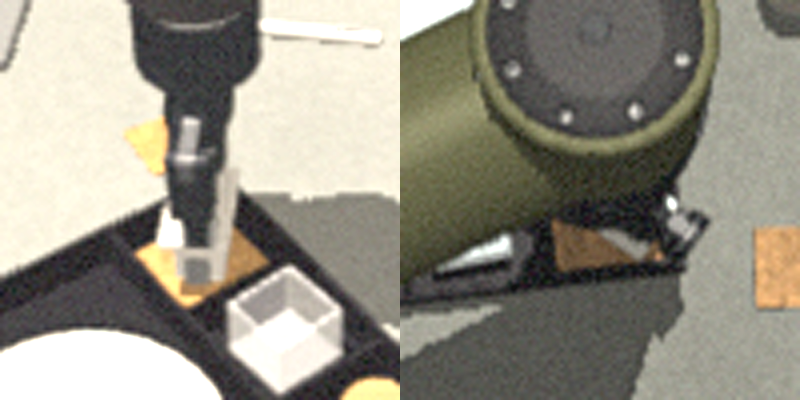

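The cartridge stands upright on the cork pad and no forces remain on the gripper. I retreat straight up and check.

```bash
python3 -m jog '{"rotation":[[0,0,0],[0,0,0],[0,0,0],[0,0,0],[0,0,0],[0,0,0],[0,0,0],[0,0,0]],"xyz":[[0,0,-0.02],[0,0,-0.05],[0,0,-0.1],[0,0,-0.15],[0,0,-0.15],[0,0,-0.15],[0,0,-0.1],[0,0,0]],"jaw":[60,60,60,60,60,60,60,60]}' >/dev/null; python3 q.py
python3 -m jog '{"rotation":[[0,0,0],[0,0,0],[0,0,0],[0,0,0],[0,0,0],[0,0,0]],"xyz":[[0.08,-0.1,0],[0.08,-0.1,0],[0.08,-0.1,0],[0.08,-0.1,0],[0,0,0],[0,0,0]],"jaw":[60,60,60,60,60,60]}' >/dev/null; python3 q.py
python3 - <<'E'
from h import *
o=[]
for c in ("scene","top"):
    im=optics.snapshot(c)[:,:,::-1].copy(); u=proj(c,[538,31,40])[0]; x,y=[int(v)-50 for v in u]
    o.append(cv2.resize(im[y:y+100,x:x+100],(400,400),interpolation=cv2.INTER_CUBIC))
cv2.imwrite("pics/near4.png",cv2.convertScaleAbs(np.hstack(o),alpha=1.4,beta=15))
E
```

```text
20.23 [542.6  34.1 215.6] F [0.7 0.1 0.5] T [-0.02 -0.04  0.03] open 59.8
20.73 [441.7   6.3 210.4] F [0.1 0.9 0.5] T [ 0.05 -0.05  0.02] open 60.2
```

View pics/near4.png

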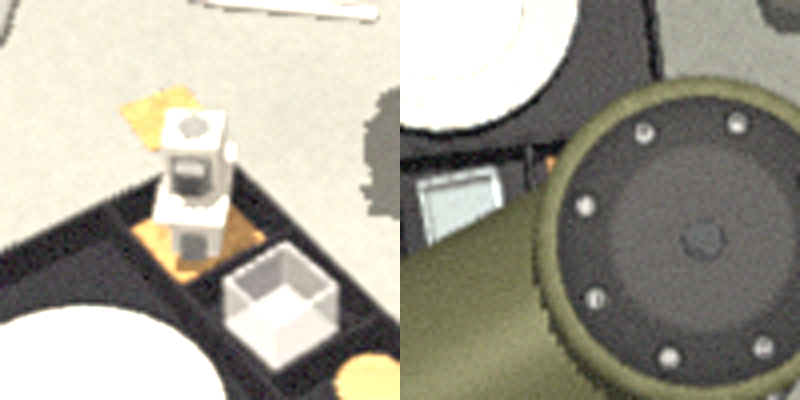

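The scene view shows the cartridge standing upright at the middle of the pad, free of the gripper, with the cup undisturbed beside it.

```bash
python3 -c "
from cell import bot
print(bot.sign_off())"
```

```text
the job is handed in; nothing more can be done
None
```

The cartridge was pressed down, released at about 10 mm depth, drawn straight out and set upright on the cork pad in the tray; I handed the job in at about 21 s, with the gripper clear.

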